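Set the analyser's gas flow to the red mark and purge it

TASK

Turn the black three-armed flow knob on the gas module until the white pointer under its pointer arm lines up with the red set mark at the edge of the dial, and leave it there. Then press the green purge plunger right down to its stop, hold it there for a good second and let it spring back up. Do not purge while the flow is off the mark, and leave the paper roll, tube stand and jar standing where they are.

Things in the scene. Friction and masses are not known exactly. Their poses are not given: they have to be found in the camera images.
- module: Slate-grey gas module, fixed, 300 (x, front to back) x 440 (y) x 110 mm high; origin: centre of its underside. On its flat top: a dark grey dial disc (160 mm across, 3 mm thick, white ticks) at x 0, y +100 mm; the purge plunger at x 0, y -60 mm; two lying glass tubes (up to 35 mm above the top) along the rear at x +118 mm; a paper roll near the -y end. The plunger's head is the tallest part.
- flow_knob (a joint): Angle of the flow knob, rad. 0: pointer arm along the module's +x; positive: anticlockwise from above. Stops at -1.6 and +1.6. It starts at -1.5 to -0.95 and has to be turned anticlockwise, by 0.5 to 2.5 rad. Friction 0.15 N m (about 3 N pushed at 50 mm from the axis); it stays where it is left and does not coast.
- knob_axis (a point): Centre of the knob's top, on its upright axis, 42 mm above the dial (155 mm above the bench). Black hub, radius 22 mm, with three equal arms 120 degrees apart, 18 mm wide, round ends 60 mm from the axis, 18 to 38 mm above the dial. Only the pointer arm has a white line on top and a white pointer beneath; x axis along it. Closed fingers fit between two arms and can push an arm's side.
- pointer_tip (a point): Outer end of the white pointer plate under the pointer arm, 66 mm from the knob's axis, 4 mm above the dial; turns with the knob.
- set_mark (a point): Red set mark on the dial, 10 mm wide along the rim, 69 to 81 mm from the knob's axis, 2 mm above the dial. This point is on its middle line, 70 mm from the axis. It cannot be moved; its angle, counted like the knob's, is -0.45 to +1.0 rad, different each run. x axis: outward from the knob's axis; y: along the rim, anticlockwise.
- purge_plunger (a joint): Travel of the purge plunger, m: 0 up, 0.012 down at its stop. Spring return: 3 N to start it, 9 N at the stop.
- plunger_top (a point): Centre of the top face of the green mushroom head (46 mm across, flat part 34 mm across), 168 mm above the bench when up, 156 mm when fully down; moves with the head.
- paper_roll: Bystander: white paper roll, 50 mm across, 57 mm high, standing loose on top of the module near its -y end. Origin: centre of its underside.
- tube_stand: Bystander: white stand with two upright stoppered tubes (blue and pink filling), base 70 x 120 mm, 170 mm high, loose on the bench to one side of the module. Origin: centre of its underside.
- jar: Bystander: clear jar of pink granules with a white lid, 74 mm across, 112 mm high, loose on the bench to the other side of the module. Origin: centre of its underside.

How it is judged (in metres and radians):
On the way, in this order (a step that is already met when the one before it is completed fails the run):
1. the pointer stands on the red mark (within 5 mm along the rim) and the knob is at rest (y of pointer_tip in the frame of set_mark between -0.005 and 0.005 m and x of pointer_tip in the frame of set_mark above -0.03 m and velocity of joint flow_knob between -0.1 and 0.1 rad/s), for 0.2 s.
2. the purge plunger is down at its stop (at least 10.5 of 12 mm), held 0.7 s (value of joint purge_plunger above 0.0105 m), for 0.7 s.
At the end, for the whole second after the job is handed in: The white pointer's end is still within 5 mm, along the rim, of the middle of the red mark; the purge plunger is up again (within 2 mm); the paper roll, tube stand and jar stand upright within 15 mm of where they started (y of pointer_tip in the frame of set_mark between -0.005 and 0.005 m and x of pointer_tip in the frame of set_mark above -0.03 m and value of joint purge_plunger below 0.002 m and distance of each of paper_roll, tube_stand, jar from where it was at the start of the episode below 0.015 m and angle between each of paper_roll, tube_stand, jar's own z axis and vertical below 0.1 rad); the robot touches nothing.
It fails at once if the purge plunger is pressed more than 4 mm while the pointer is more than 7 mm off the mark (value of joint purge_plunger above 0.004 m and (y of pointer_tip in the frame of set_mark above 0.007 m or y of pointer_tip in the frame of set_mark below -0.007 m)).
It fails at once if a bystander is pushed more than 30 mm or knocked over (distance of any of paper_roll, tube_stand, jar from where it was at the start of the episode above 0.03 m or angle between any of paper_roll, tube_stand, jar's own z axis and vertical above 0.5 rad).
It also fails if it takes over 51 s, if anything falls off the work surface, if the arm or the gripper's body presses on something with over 40 N, if the wrist force passes 120 N, or if a joint passes its speed limit or range.

ROBOT

A 6-joint arm with a two-finger parallel gripper is mounted at the origin on the work surface. World frame = base frame: x ahead of the robot, y to its left, z up, the work surface at z = 0. Lengths are in mm, angles in rad, forces in N, time in s.
With the tool pointing down it reaches from about 225 to 875 mm from the base axis. Payload 3.4 kg.
Tool frame: the origin (TCP) lies on the mounting face of the last link; the fingertips stand arm.finger_overhang ahead of it and the grasp point (between the pads) lies 155 mm ahead of it (arm.finger_overhang is the distance from the TCP to the fingertips, in mm); z points along the fingers, y is the line along which they close (so a half turn about z gives the same grasp; the last joint's range is limited). The gripper opens to 85 mm and grips with 20 to 120 N. Pads are 22 mm wide; open, the fingers measure 114 mm over their backs; the gripper's body (76 mm by 85 mm) begins 54 mm behind the grasp point. The pads swing forward as they close: fully open they stand 13 mm farther back than shut.
Start: joints at [1.221, 0.276, 1.505, -0, 1.361, -0.121], TCP at [130.424, 560.03, 404.728] pointing down, gripper open.
Joint ranges: [-2.89, 2.89], [-0.75, 2.08], [0.22, 2.7], [-1.18, 4.32], [0.11, 2.71], [-2.7, 2.7]. Speed limits (rad/s): [2.57, 2.57, 3.14, 3.14, 3.14, 3.14].

INTERFACE

Orientations are given as a 3x3 rotation matrix whose columns are the frame's x, y, z axes.
In Python, from rig import arm gives the robot as it stands. The module is installed in compiled form; this text tells all that it offers. Calls block until the motion is done:
- arm.move_to(position, orientation): joint-space move of the TCP to a pose.
- arm.move_straight(position, v=150, rotation=None, threshold=None): straight line of the TCP; rotation=None keeps the orientation; v is the mean speed in mm/s. With threshold (N) it stops when the force on the tool has changed by that much, and returns True; else False.
- arm.move_joints(angles): joint-space move.
- arm.set_gripper(opening): finger opening in mm; the grip force is fixed at half the most; returns when the fingers have stopped.
- arm.dwell(seconds).
- arm.ik(position, orientation): joint angles nearest the present ones, or None.
- arm.observe(): the state.
- arm.camera(name): name is "scene" or "top" or "wrist"; returns (picture, depth): 384x512x3 uint8, red, green, blue; 384x512 float32, mm along the optical axis (not along the pixel's ray), 0 where there is no reading.
- arm.camera_info(name): a dict with "mtx" (3x3 intrinsics, pixels), "k1" (the pictures are not rectified: a ray, as slopes to the right and down, at radius r is drawn at 1 + k1 r^2 times it, then the intrinsics apply), "T" (4x4, takes a point from camera to world coordinates). Camera axes: x right, y down, z forward; pixel columns grow to the right and rows downward; lengths in mm; the calibration is good to about 2 mm. A picture is of the moment at which its call begins: read the wrist's pose just before it. camera_info takes no time and is no camera call; for the wrist camera it gives the pose at the moment of the call.
A pose or a line that the arm cannot do raises arm.MotionError and nothing moves.
- arm.sign_off(): hands the job in; it is judged then, once.
The state is a dict: "time_s": time; "qpos": joint angles; "qd": joint speeds; "joint_torque": joint torques, N m; "tool_pos": TCP position; "orientation": TCP orientation; "wrist_force": force on the tool from outside, world axes, zero at the start; "ft_torque": the same for the moment, N m; "gripper_width": finger opening in mm; "grasp_force": force on a finger pad.
Only numpy, scipy, OpenCV 4.12 (cv2) and the standard library are available. Lean on these libraries where they do the work, as an engineer would, in place of code of your own. Each camera call takes 0.05 s, during which the arm holds its last target. There are 200 camera calls.

## Working session

There is one attempt and no reset: what is moved stays moved. The work goes in short steps, each a Python script; the robot and the scene stay as the last script left them, time stands still between calls to the robot, and variables do not carry over. Pictures are saved under pics/ and viewed, at most 10 in all, crops included, and the job is handed in when it is done.

```bash
mkdir -p pics; cat > h.py <<'E'
import numpy as np, cv2
from rig import arm
def snap(n,f):
    ci=arm.camera_info(n); p,d=arm.camera(n)
    cv2.imwrite(f'pics/{f}.png',p[:,:,::-1]); np.savez(f'pics/{f}.npz',p=p,d=d,T=ci['T'],K=ci['mtx'],k1=ci['k1']); return p
def load(f): return np.load(f'pics/{f}.npz')
def rays(s,uv):
    K=s['K']; k=float(s['k1'])
    uv=np.atleast_2d(uv).astype(float)
    q=np.c_[(uv[:,0]-K[0,2])/K[0,0],(uv[:,1]-K[1,2])/K[1,1]]; x=q.copy()
    for _ in range(20): x=q/(1+k*(x**2).sum(1,keepdims=True))
    return np.c_[x,np.ones(len(x))]
def onz(s,uv,z):
    r=rays(s,uv)@s['T'][:3,:3].T; o=s['T'][:3,3]
    return o+r*((z-o[2])/r[:,2])[:,None]
E
python3 - <<'E'
from h import *
p=snap('top','top0'); q=snap('scene','scene0')
cv2.imwrite('pics/both.png',cv2.resize(np.hstack([p,q])[:,:,::-1],(800,300)))
cv2.imwrite('pics/topb.png',cv2.resize(p,(800,600),interpolation=cv2.INTER_CUBIC)[:,:,::-1])
o=arm.observe();print(o['time_s'],arm.finger_overhang,o['orientation']); print(arm.camera_info('top'))
E
```

```text
0.1 173.4 [[-9.73946094e-01  2.26778934e-01 -5.67276342e-04]
 [ 2.26779553e-01  9.73944892e-01 -1.54349329e-03]
 [ 2.02464133e-04 -1.63192593e-03 -9.99998648e-01]]
{'mtx': array([[365.46120883,   0.        , 253.91522509],
       [  0.        , 365.46120883, 191.4958307 ],
       [  0.        ,   0.        ,   1.        ]]), 'k1': -0.01991221021618172, 'T': array([[-6.42307773e-03, -9.84592261e-01,  1.74747884e-01,
         3.52543555e+02],
       [-9.99960696e-01,  5.25610423e-03, -7.14003343e-03,
        -1.97032709e+01],
       [ 6.11152857e-03, -1.74786877e-01, -9.84587323e-01,
         1.24344444e+03],
       [ 0.00000000e+00,  0.00000000e+00,  0.00000000e+00,
         1.00000000e+00]])}
```

View pics/topb.png

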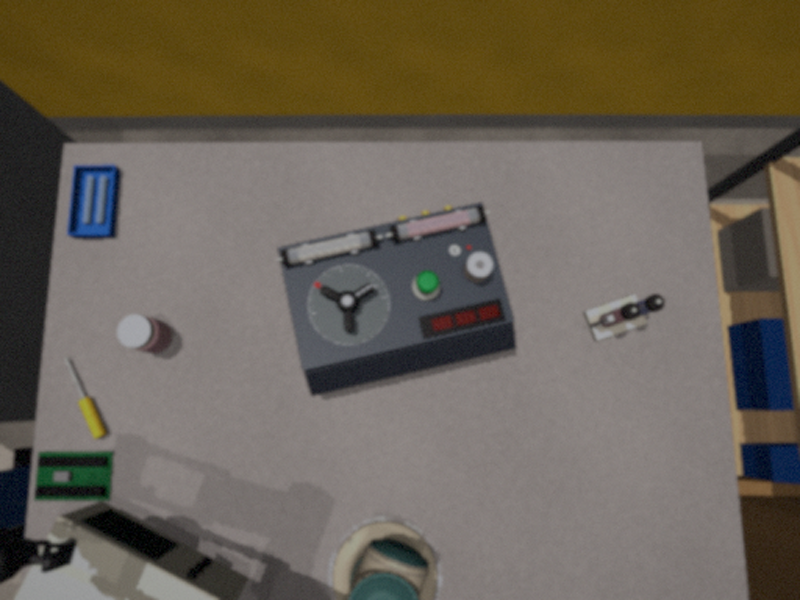

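View pics/both.png

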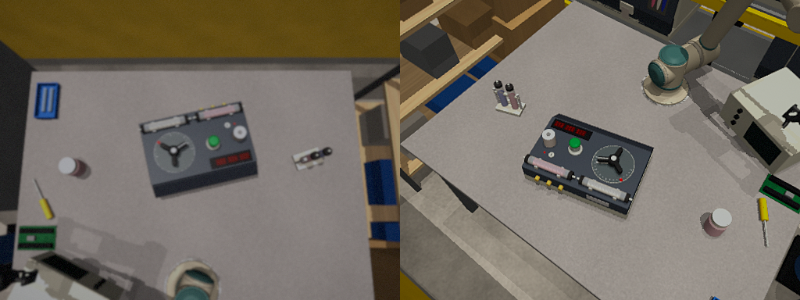

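The top view (800 px scale) shows the knob hub at (347,300), the pointer arm with its white line towards (375,288), the red mark at (318,285) and the plunger at (428,281). Next I'll look with the wrist camera from above.

```bash
python3 - <<'E'
from h import *
s=load('top0'); f=.64
k=onz(s,[347*f,300*f],155)[0]; p=onz(s,[428*f,281*f],168)[0]; print(k,p)
d=(k-p)[:2]; print('dist',np.hypot(*d)); yaw=np.arctan2(d[1],d[0])-np.pi/2; print('yaw',yaw)
o=arm.observe(); T=arm.camera_info('wrist')['T']; R=o['orientation']
off=R.T@(T[:3,3]-o['tool_pos']); print('camoff',off, 'camRot',R.T@T[:3,:3]); print(arm.camera_info('wrist')['mtx'])
# tool y along module y
c,sn=np.cos(yaw),np.sin(yaw)
R0=np.array([[-c,-sn,0],[-sn,c,0],[0,0,-1.]])
# camera above midpoint-ish of knob
z=460
t=np.array([k[0],k[1],z])-np.r_[(R0@off)[:2],0]
print(t, arm.ik(t,R0)); arm.move_to(t,R0)
im=snap('wrist','w1'); cv2.imwrite('pics/w1b.png',cv2.resize(im,(800,600),interpolation=cv2.INTER_CUBIC)[:,:,::-1])
print(arm.observe()['time_s'])
E
```

```text
[544.69021067  68.65122336 155.        ] [578.69295071 -87.88663777 168.        ]
dist 160.18829014174761
yaw 0.21389457727971384
camoff [66.02376873  0.18047419 30.66013213] camRot [[-4.08240500e-04 -9.65076852e-01 -2.61966605e-01]
 [ 9.99999743e-01 -2.39765627e-04 -6.75078941e-04]
 [ 5.88692472e-04 -2.61966814e-01  9.65076703e-01]]
[[331.45892549   0.         256.75832854]
 [  0.         331.45892549 191.6244977 ]
 [  0.           0.           1.        ]]
[609.24771452  82.48955073 460.        ] [ 2.14552601e-02  3.13176365e-01  1.31577040e+00 -4.44089210e-16
  1.51264589e+00 -1.76323564e+00]
2.5583
```

View pics/w1b.png

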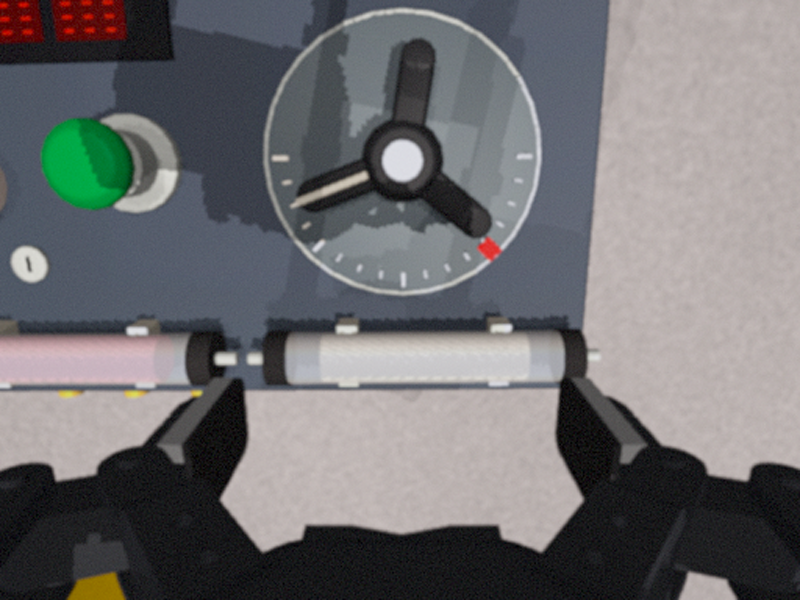

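The wrist view (800x600) shows the hub centre at (403,160), red mark at (489,249), pointer line from (297,203) to (370,177), plunger top at (87,163) and dial ticks at (281,158), (524,156) and (403,280).

```bash
python3 - <<'E'
from h import *
s=load('w1'); f=.64
g=lambda u,v,z: onz(s,[u*f,v*f],z)[0]
hub=g(403,160,155); hubd=s['d'][102,258]
pl=g(87,163,168); mk=g(489,249,115); 
tl,tr,tb=g(281,158,113),g(524,156,113),g(403,280,113)
print('hub',hub,'pl',pl,'mid ticks',(tl+tr)/2,'mark',mk,'depth hub',hubd)
# red centroid
p=s['p'].astype(int); m=(p[...,0]>150)&(p[...,1]<90)&(p[...,2]<90); m[:100]=0
v,u=np.nonzero(m); mk2=onz(s,[u.mean(),v.mean()],115)[0]; print('red',len(u),u.mean()/f,v.mean()/f,mk2)
d=tl-tr; yaw=np.arctan2(*(tr-tl)[1::-1])-np.pi/2; d2=(hub-pl); yaw2=np.arctan2(d2[1],d2[0])-np.pi/2
print('yaw',yaw,yaw2,'tickdist',np.hypot(*d[:2]))
c=hub[:2]
a=lambda q:np.arctan2(*(q[:2]-c)[::-1])
print('bottom tick',a(tb), 'mark',a(mk2)-yaw,np.hypot(*(mk2[:2]-c)))
for q in (g(297,203,151),g(370,177,151),g(294,206,117),g(417,52,151),g(481,224,151)): print(a(q)-yaw,np.hypot(*(q[:2]-c)))
E
```

```text
hub [544.67051936  70.32827293 155.        ] pl [578.59777327 -82.06781618 168.        ] mid ticks [542.95784253  69.75051232 113.        ] mark [585.01747197 133.27760435 115.        ] depth hub 262.86084
red 110 488.2954545454545 248.11079545454544 [584.57722464 132.71445774 115.        ]
yaw 0.22260860813684702 0.21905320283198337 tickdist 143.6158690033486
bottom tick 0.21728404549079927 mark 0.7791071423433098 74.05795824973863
-1.205319293046395 60.43743210063396
-1.1153435956447335 19.31318865567397
-1.1906104043678223 70.14441448170132
-3.2817096498401916 52.4664956913126
0.8923993895202307 53.43796926293037
```

```bash
cat >> h.py <<'E'
C=np.array([544.,70.]); YAW=0.22; ZT=129
def Rz(psi):
    c,s=np.cos(psi),np.sin(psi); return np.array([[c,s,0],[s,-c,0],[0,0,-1.]])
def pose(al,tipz,oh):  # al: arm angle in module frame at which the finger face touches the arm
    a=al+YAW; c,s=np.cos(a),np.sin(a)
    xy=C+np.array([[c,-s],[s,c]])@[42,-20.]
    return np.r_[xy,tipz+oh],Rz(a+np.pi/2)
def push(a0,a1,oh,step=.1,v=35):
    for a in np.linspace(a0,a1,max(2,int(np.ceil(abs(a1-a0)/step))+1))[1:]:
        p,R=pose(a,ZT,oh); arm.move_straight(p,v=v,rotation=R)
def look(f):
    R0=Rz(np.pi+YAW-.006); t=np.array([609.2,82.5,460]); arm.move_to(t,R0)
    im=snap('wrist',f); cv2.imwrite(f'pics/{f}b.png',cv2.resize(im[:220,100:400],(800,587),interpolation=cv2.INTER_CUBIC)[:,:,::-1])
E
python3 - <<'E'
from h import *
arm.set_gripper(0); oh=arm.finger_overhang; o=arm.observe(); print(oh,o['time_s'],o['gripper_width'])
if oh<170: oh=173.4
a0=-1.19-.33; goal=.775-.13
p,R=pose(a0,200,oh); arm.move_to(p,R)
p[2]=ZT+oh; print('low',arm.move_straight(p,v=80,threshold=8)); 
print(arm.observe()['tool_pos'],p,arm.observe()['time_s'])
if abs(arm.observe()['tool_pos'][2]-p[2])<2:
    push(a0,goal,oh); print(arm.observe()['wrist_force'],arm.observe()['time_s'])
    p,R=pose(goal-.08,ZT,oh); arm.move_straight(p,v=40,rotation=R)
    p[2]+=70; arm.move_straight(p,v=150)
    look('w2'); print(arm.observe()['time_s'])
E
```

```text
173.4 3.325 0.06038461434528998
low False
[536.26350128  24.14926938 302.87752288] [535.96378709  24.18057964 302.4       ] 6.875
[ 1.82392175 -2.32034221  1.66047296] 13.1083
14.975
```

View pics/w2b.png

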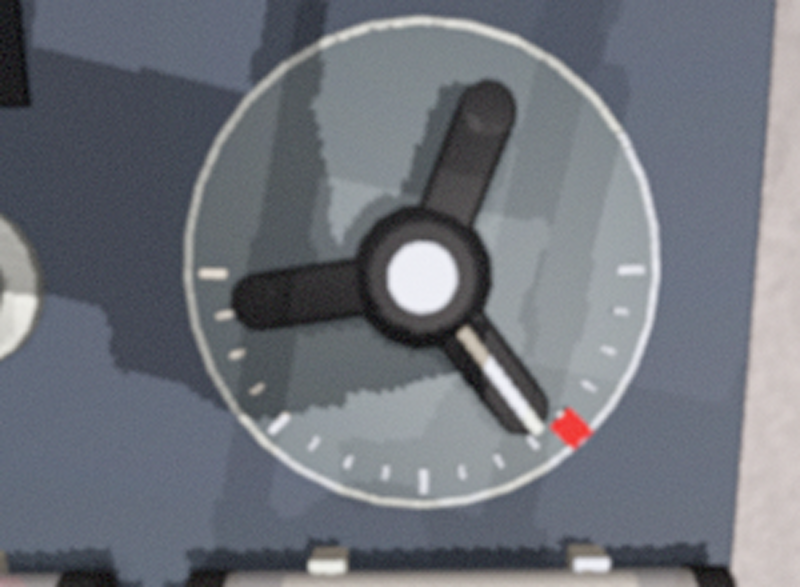

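The crop (scale 2.667, offset 100 columns) shows the hub at (423,277), white line from (465,333) to (537,428), and red mark at (571,428). The pointer is slightly short, as intended.

```bash
cat > ang.py <<'E'
from h import *
def ang(f,h,l0,l1,r,arms=()):
    s=load(f); g=lambda q,z: onz(s,[q[0]*.375+100,q[1]*.375],z)[0][:2]
    hub=g(h,155); p=g(l1,151)-g(l0,151); m=g(r,115)
    print('hub',hub,'line dir',np.arctan2(p[1],p[0])-YAW)
    for c in (hub,C):
        a=lambda q:np.arctan2(*(q-c)[::-1])-YAW
        print('tip',a(g(l1,151)),'mark',a(m),np.hypot(*(m-c)),[a(g(q,151)) for q in arms])
E
python3 - <<'E'
from ang import *
ang('w2',(423,277),(465,333),(537,428),(571,428),[(488,105),(258,300)])
ang('w1',(421,280),(435,0),(436,0),(570.5,427.5))
s=load('w2');p=s['p'].astype(int); m=(p[...,0]>150)&(p[...,1]<90)&(p[...,2]<90); m[:100]=0;m[:,:200]=0
v,u=np.nonzero(m);print((u.mean()-100)/.375,v.mean()/.375)
E
```

```text
hub [544.87724461  70.29862841] line dir 0.6578415280124553
tip 0.6558474697365809 mark 0.7859394827777668 74.76106585865294 [np.float64(2.7642131909108456), np.float64(-1.4446950462548884)]
tip 0.6477495876876889 mark 0.7782408867680459 75.48512839462377 [np.float64(2.7557813531372544), np.float64(-1.4264888239893447)]
hub [546.65362419  70.7253444 ] line dir 1.5659408920192777
tip -3.201337518167949 mark 0.8008203325812351 74.72407738383245 []
tip -3.205244306918138 mark 0.7762818759919329 76.75252810258225 []
569.5833333333334 427.25
```

```bash
python3 - <<'E'
from h import *
oh=173.4; a0=.645-.15; goal=.77
p,R=pose(a0,200,oh); arm.move_to(p,R)
p[2]=ZT+oh; print('low',arm.move_straight(p,v=80,threshold=8)) 
push(a0,goal,oh,step=.07,v=30); arm.dwell(.1)
p,R=pose(goal-.1,ZT,oh); arm.move_straight(p,v=40,rotation=R)
p[2]+=70; arm.move_straight(p,v=150)
look('w3'); print(arm.observe()['time_s'])
E
```

```text
low False
19.95
```

View pics/w3b.png

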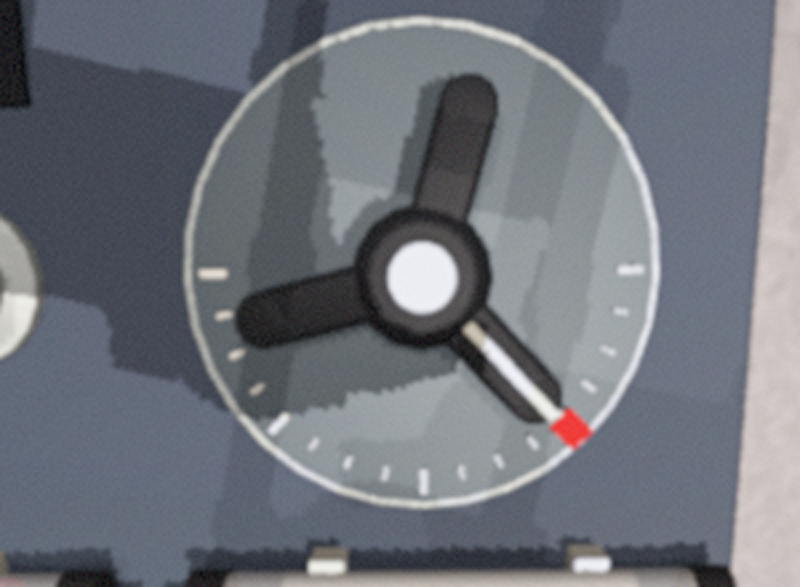

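```bash
python3 - <<'E'
from ang import *
ang('w3',(423,277),(470,325),(555,419),(569.6,427.3),[(469,102),(262,317)])
s=load('w3'); print('plunger est', onz(s,[87*.64,163*.64],168)[0], C+160*np.array([np.sin(YAW),-np.cos(YAW)]))
E
```

```text
hub [544.79825175  70.32711976] line dir 0.7454878877078944
tip 0.758467407504032 mark 0.7834886202564775 74.19923473048543 [np.float64(2.8708494661376425), np.float64(-1.3425462275249014)]
tip 0.7506042196662889 mark 0.7768479028763196 74.90571438234902 [np.float64(2.863557075761721), np.float64(-1.3256142755453266)]
plunger est [577.27441114 -82.12573156 168.        ] [578.91673969 -86.14359189]
```

The pointer is about 0.02 rad (1.4 mm) off the mark, within tolerance, so I'll purge now.

```bash
python3 - <<'E'
from h import *
oh=173.4; R=Rz(np.pi+YAW); p=np.array([578.3,-85,190+oh])
arm.move_to(p,R)
q=p.copy(); q[2]=150+oh
print(arm.move_straight(q,v=25,threshold=22)); o=arm.observe(); print(o['tool_pos']-[0,0,oh],o['wrist_force'],o['time_s'])
arm.dwell(1.2); o=arm.observe(); print(o['tool_pos']-[0,0,oh],o['wrist_force'],o['time_s'])
E
```

```text
True
[578.10302572 -84.99469275 156.61536035] [-1.80383759  0.56660865  8.27407938] 22.05
[578.05928895 -84.98001657 156.84984105] [-1.5986944  -0.84436013  7.13421731] 23.25
```

The reading is ambiguous: 7–8 N could be just short of the stop. I'll push a little further and hold.

```bash
python3 - <<'E'
from h import *
oh=173.4
for z in (155.5,154.5,153.5,152.5):
    q=np.array([578.3,-85,z+oh]); h=arm.move_straight(q,v=8,threshold=30); arm.dwell(.1)
    o=arm.observe(); print(z,h,o['tool_pos'][2]-oh,o['wrist_force'][2],o['time_s'])
    if h or o['wrist_force'][2]>18: break
arm.dwell(1.2); o=arm.observe(); print(o['tool_pos'][2]-oh,o['wrist_force'])
E
```

```text
155.5 False 156.72043283427658 7.4328924058698 23.6
154.5 False 156.05306289209702 10.207153442800397 23.975
153.5 False 155.9789598014269 13.380331740951886 24.35
152.5 False 155.92008350245933 18.268158374287424 24.725
155.9060116166547 [-5.95423478  0.82983239 18.21825884]
```

The plunger is firmly on its stop: the tip is at 155.9 mm with 18 N. It has been held there for 1.2 s, so I'll release and check.

```bash
python3 - <<'E'
from h import *
p=arm.observe()['tool_pos'].copy(); p[2]=215+173.4
arm.move_straight(p,v=80); look('w4'); o=arm.observe(); print(o['time_s'],o['wrist_force'])
im=load('w4')['p']; cv2.imwrite('pics/w4c.png',cv2.resize(im,(800,600),interpolation=cv2.INTER_CUBIC)[:,:,::-1])
E
```

```text
27.675 [ 0.33319018 -0.56130171 -0.4408482 ]
```

View pics/w4c.png

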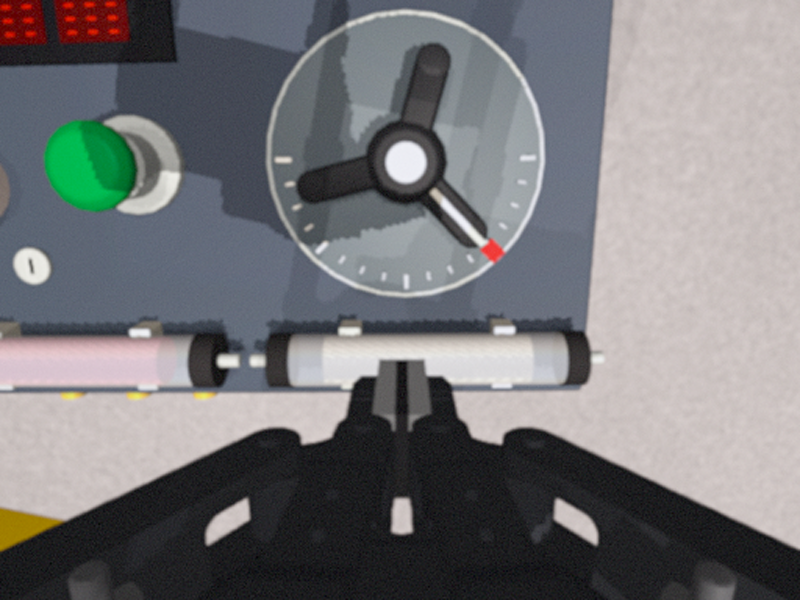

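The plunger is up again at (90,165), and the pointer line still ends on the red mark at (492,250).

```bash
python3 -c "
from rig import arm
print(arm.sign_off())"
```

```text
the job is handed in; nothing more can be done
None
```

The job is handed in at about 28 s: the pointer is on the red mark (about 1.4 mm off by camera), and the plunger was held at its stop for 1.2 s and is back up. The arm worked clear of the roll, stand and jar, but I didn't re-check them by camera.

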